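# Lift a tacky sample knob with tongs

### The job

Take the steel spring tongs out of their wooden caddy, close them on the round coated sample knob on the drying board (its coat is still tacky, so only the tongs may touch it) and raise it at least 10 cm above where it stood. Finish while holding: at the end the robot still squeezes the tongs, with the knob gripped between both jaws, still and touching nothing else. Leave the finial, the square knob, the tin and the tape roll where they are.

Things in the scene. Friction and masses are not known exactly. Their poses are not given: they have to be found in the camera images.
- tongs_grip (a point): Midway between the rubber grip pads on the outsides of the tongs' arms (pads 18 mm wide, 30 mm high), 110 mm above the feet: the place to squeeze. z points up to the head (top 56 mm above here), y is the line along which the arms open and close. Over the pads: 57 mm at their lower edges when sprung open (54 mm at this height), 43 mm when closed on the round knob (pads and arms then parallel).
- tongs_jaws (a point): Midway between the jaws of the tongs, half-way up them, on the tongs' axis 95 mm below tongs_grip, same axes. Jaws: flat paddles 24 mm wide (x), 30 mm high (15 mm above and below here), 3 mm thick. Sprung open, the gap is 67 mm here and they are 77 mm over the outsides at the feet; with the arms parallel the gap is 33 mm.
- tongs: U-shaped steel spring tongs standing jaws down in the caddy, 166 mm tall, 90 g, head about 30 mm wide. Origin on their axis at the feet, axes as tongs_grip. Arms: flat strips 18 mm wide (x), 3 mm thick, hinged 154 mm above the feet; they move equally.
- tong_arm_left: The tongs' sprung arm on their +y side, with its jaw; origin at its hinge, 154 mm above the feet, 18 mm off the axis. Squeezed on the grip pads, about 3 N begins to close the arms, 7 N makes them parallel; about a third of any more reaches the jaws (20 to 30 N grips the knob well). Holding the pads at 51 to 54 mm, or with 4 N, carries the tongs open.
- tong_arm_right: The tongs' arm on the tongs' -y side, likewise.
- caddy: Dark wooden open box fixed to the bench, 41 (x) x 96 (y) x 70 mm high, walls and floor 6 mm, in which the tongs stand with 2 to 4 mm play; origin at the centre of its underside. The tongs lift straight up out of it: their feet must rise more than 64 mm.
- knob_centre (a point): Centre of the widest band of the round white sample knob to be lifted: a turned knob like a ball on a short foot, 33 mm across, 36 mm high, about 45 g. This point is 22 mm above its underside; the band of 33 mm is 12 mm high. z is its axis. It stands foot down on any one of the board's three pads.
- knob: The same round knob; origin at the centre of its underside.
- board: Wooden drying board fixed to the bench, 120 (x) x 300 (y) x 18 mm, origin at the centre of its underside; three round cork pads 44 mm across and 10 mm high on it, at its centre and 100 mm either side along its y, one sample on each.
- finial: White tapered finial, 32 mm across its foot, 62 mm high; origin at the centre of its underside. Stays on its pad.
- square_knob: White square knob, 32 x 32 x 30 mm; origin at the centre of its underside. Stays on its pad.
- tin: Closed tin standing on the bench, 80 mm across, 95 mm high; origin at the centre of its underside. Not needed.
- tape: Roll of brown tape lying on the bench, 100 mm across, 48 mm high; origin at the centre of its underside. Not needed.

How it is judged:
By the outcome, as a careful person would: the job done as asked, in the order asked, and still so for the second after the job is handed in, while the arm keeps its last pose, push and grip.
It also fails if it takes over 42 s, if anything falls off the work surface, if the arm or the gripper's body presses on something with over 40 N, if the wrist force passes 120 N, or if a joint passes its speed limit or range.

### The arm

A 6-joint arm with a two-finger parallel gripper is mounted at the origin on the work surface. World frame = base frame: x ahead of the robot, y to its left, z up, the work surface at z = 0. Lengths are in m, angles in rad, forces in N, time in s.
With the tool pointing down it reaches from about 0.4 to 0.825 m from the base axis. Payload 7 kg.
Tool frame: the origin (TCP) lies at the very end of the fingers, on their centre line; the grasp point (between the pads) lies 19 mm behind it; y points along the fingers, x is the direction in which the jaws open and shut, and the axes are right-handed (so a half turn about y gives the same grasp; the last joint's range is limited). The gripper opens to 88 mm and grips with 3 to 60 N. Pads are 19 mm wide; open, the fingers measure 130 mm over their backs; the gripper's body (78 mm by 193 mm) begins 47 mm behind the grasp point.
Start: joints at [1.416, 0.359, 0.012, 0, -1.224, -0.288], TCP at [0.289, 0.61, 0.227] pointing down, gripper open.
Joint ranges: [-3.07, 3.07], [-1.43, 2.12], [-1.02, 1.25], [-3.03, 1.67], [-3.05, -0], [-3.03, 3.03]. Speed limits (rad/s): [2.39, 2.39, 3.01, 3.14, 3.14, 3.14].

### API

Orientations are given as [roll, pitch, yaw] about the fixed x, y, z axes, in that order (R = Rz(yaw) Ry(pitch) Rx(roll)).
In Python, from station import arm gives the robot as it stands.
- The arm moves only by the tool move_arm, never from a script. Its arguments are lists of equal length, an entry for each row: "jaw": the closure, from 0 (fully open) to 1 (shut); "offset": the shift along the tool's x, y, z in m, a list of three; "roll": the turn about the tool's y in rad. In form: {"jaw": [jaw, ...], "offset": [[dx, dy, dz], ...], "roll": [roll, ...]}. A call has 1 to 5 rows; each row shifts and turns the commanded pose from where the row before left it, along the tool's axes as they then stand; what a row does not reach is not made up. A row lasts 1/8 s, in which the tool goes at most 62.5 mm and 10.7 degrees, less where a joint would pass 70% of its speed; a pose out of reach is approached as far as the arm can. A call is refused whole if a number of a shift passes 0.0625 or a number of a turn 0.188, either way. A call with a gripper value outside its range is refused whole. The fingers move at their own pace and stop on an object; "grip_force" is the grip in N (left out, the last holds). Time passes only in rows, so rows that do not move let the fingers close. It gives the time, the measured TCP pose, the force and the opening at its end, in the units of the state.
- arm.get_state(): the state, without advancing time (a new reading comes with each control period).
- arm.grab_frame(name): name is "side" or "top"; returns a dict with "pixels" (420x560x3 uint8, blue, green, red), "fovy" (degrees; the focal length in pixels is half the picture's height over the tangent of half this angle, whatever the lens; pixels are square), "cx", "cy" (the principal point, pixels), "dist_coeffs" ([k1, k2, p1, p2, k3] as OpenCV has them; the pictures are not rectified), "position" and "attitude" of the camera in the world. Camera axes: x right, y down, z forward; pixel columns grow to the right and rows downward; lengths in m; the calibration is good to about 2 mm. A picture is of the moment at which its call begins. There is no depth.
- arm.job_done(): hands the job in, once; it reports no verdict.
Trained networks look in a picture, given as the dict that the camera call returned (one of the last four; its "shot" number tells which), for a name from the list of things; names that differ only in an ending like _2 or _b are one class to them, and where a whole thing is asked for, a point or a joint stands for the part that bears it (a point fixed in the world has none). Each returns a list of dicts, best first, with "p" (0 to 1); they miss things now and then, are a little off and sometimes report something else, mostly with a low value. They report only what shows in the picture. A call takes as long as a camera call.
- arm.recognise(picture, thing): "position" ([x, y, z] in m, in world coordinates, good to about 4 mm: the middle of the surface that is visible of it).
- arm.landmark_of(picture, thing): "position" ([x, y, z] in m, in world coordinates, good to about 4 mm: a listed point, or the origin of a listed thing).
The state is a dict: "t": time; "q": joint angles; "qd": joint speeds; "joint_efforts": joint torques, N m; "eef_pos": TCP position; "ee_rot": TCP orientation; "force": force on the tool from outside, world axes, zero at the start; "moment": the same for the moment, N m; "width": finger opening in m.
Only numpy, scipy, OpenCV 4.12 (cv2) and the standard library are available. Lean on these libraries where they do the work, as an engineer would, in place of code of your own. Each camera call takes 0.05 s, during which the arm holds its last target.

## Working session

There is one attempt and no reset: what is moved stays moved. The work goes in short steps, Python scripts to look and compute and a tool call to move; the robot and the scene stay as the last step left them, time stands still between calls to the robot, and variables do not carry over. Pictures are saved under pics/ and viewed, and the job is handed in when it is done.

Besides the shell and the picture viewer there is one more tool, called after ">>>" in YAML: its name, and indented under it one key for each argument. move_arm: Moves the arm, as the interface text tells. Its arguments: {"type":"object","properties":{"jaw":{"type":"array","items":{"type":"number"}},"offset":{"type":"array","items":{"type":"array","items":{"type":"number"}}},"roll":{"type":"array","items":{"type":"number"}},"grip_force":{"type":"number"}},"required":["jaw","offset","roll"]}

```bash
ls; mkdir -p pics
python3 - <<'E'
from station import arm
import cv2,numpy as np
s=arm.get_state()
print({k:np.round(v,4).tolist() for k,v in s.items()})
for n in("side","top"):
    f=arm.grab_frame(n); cv2.imwrite(f"pics/{n}0.png",f["pixels"])
    print(n,f["fovy"],f["cx"],f["cy"],f["dist_coeffs"],f["position"],f["attitude"],f["shot"])
    for t in("tongs_grip","tongs_jaws","tongs","tong_arm_left","tong_arm_right","caddy","knob_centre","knob","board","finial","square_knob","tin","tape"):
        r=arm.landmark_of(f,t)
        print(t,[(np.round(d["position"],4).tolist(),round(d["p"],2)) for d in r[:2]])
E
```

```text
pics
{'t': 0.0, 'q': [1.4161, 0.3594, 0.0111, -0.0003, -1.2241, -0.2881], 'qd': [0.0003, 0.0002, -0.0003, 0.0005, -0.0009, 0.0002], 'joint_efforts': [-0.0003, -58.2727, 29.3059, 6.9972, 0.007, -0.0002], 'eef_pos': [0.289, 0.6095, 0.2256], 'ee_rot': [-1.5707, -0.0016, -2.0137], 'force': [-0.1235, -0.7106, -0.0712], 'moment': [-0.0101, -0.0355, 0.0303], 'width': 0.0876}
side 55.45284364442769 285.84589594085566 206.66719330274097 [-0.02882403  0.          0.          0.          0.        ] [ 0.39647257 -0.5888762   0.71379681] [-2.28504886  0.02305179 -0.21470258] 1
tongs_grip [([0.463, -0.26, 0.1159], 0.74)]
tongs_jaws []
tongs [([0.4029, 0.4652, -0.0021], 0.72), ([0.4575, -0.2621, 0.0066], 0.62)]
tong_arm_left [([0.4625, -0.2435, 0.1619], 0.47)]
tong_arm_right [([0.4496, -0.2813, 0.1627], 0.86)]
caddy [([0.4547, -0.2597, -0.0009], 0.59)]
knob_centre [([0.5417, 0.1065, 0.0523], 0.73)]
knob [([0.5404, 0.1111, 0.0259], 0.67), ([0.4495, -0.2795, 0.1672], 0.38)]
board [([0.5391, 0.1091, -0.0035], 0.91)]
finial [([0.5483, 0.2122, 0.0306], 0.68), ([0.4639, -0.2435, 0.1588], 0.32)]
square_k
[... 326 characters left out ...]
p [([0.4551, -0.2619, 0.1167], 0.48)]
tongs_jaws []
tongs [([0.4546, -0.2619, 0.0072], 0.51)]
tong_arm_left [([0.4626, -0.2411, 0.1591], 0.5)]
tong_arm_right [([0.4528, -0.2724, 0.1608], 0.55), ([0.4579, -0.2618, 0.0218], 0.18)]
caddy [([0.4568, -0.2564, 0.004], 0.61)]
knob_centre [([0.5416, 0.108, 0.0493], 0.62)]
knob [([0.5406, 0.1058, 0.027], 0.58)]
board [([0.5409, 0.1105, 0.0008], 0.94)]
finial [([0.5479, 0.2089, 0.0285], 0.5), ([0.4514, -0.2757, 0.1609], 0.46)]
square_knob [([0.5435, 0.1048, 0.029], 0.5), ([0.5324, 0.0152, 0.0255], 0.46)]
tin [([0.7255, -0.1506, -0.0019], 0.98), ([0.5422, 0.112, -0.0017], 0.65)]
tape [([0.4047, 0.4669, -0.0008], 0.77), ([0.5536, 0.2106, 0.0237], 0.23)]
```

View pics/side0.png

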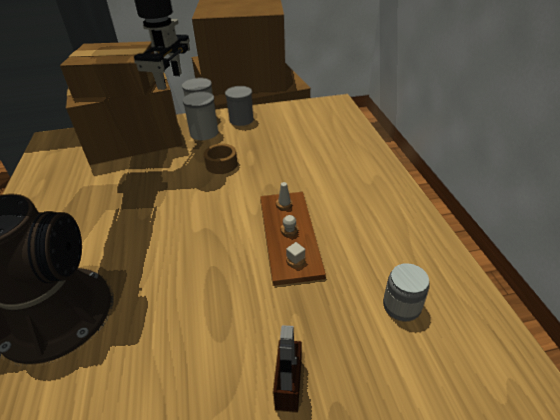

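View pics/top0.png

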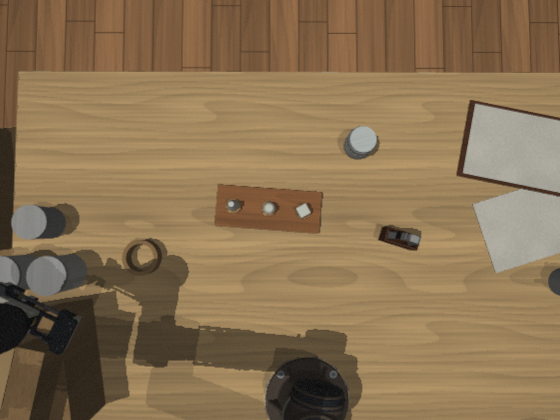

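The side picture shows the finial at (285,195), the round knob on the middle pad at (289,224), the square knob at (296,253), and the tongs in the caddy at (288,370). The top view has the knob at (269,209) and the caddy at (400,237). I'll check the yaws and positions with projections.

```bash
cat > h.py <<'E'
import cv2,numpy as np
from scipy.spatial.transform import Rotation as R
from station import arm
def cam(f):
    F=210/np.tan(np.radians(f["fovy"])/2)
    K=np.array([[F,0,f["cx"]],[0,F,f["cy"]],[0,0,1.]])
    return K,np.array(f["dist_coeffs"],float),R.from_euler("xyz",f["attitude"]).as_matrix(),np.array(f["position"])
def proj(f,P):
    K,d,Rm,c=cam(f); P=np.atleast_2d(P)
    rv=cv2.Rodrigues(Rm.T)[0]
    return cv2.projectPoints(P.astype(float),rv,-Rm.T@c,K,d)[0][:,0]
def ray(f,uv,z):
    K,d,Rm,c=cam(f)
    n=cv2.undistortPoints(np.array(uv,float).reshape(-1,1,2),K,d)[:,0]
    D=np.c_[n,np.ones(len(n))]@Rm.T
    return c+D*((z-c[2])/D[:,2])[:,None]
def crop(f,u0,v0,w,h,s,name):
    im=f["pixels"][v0:v0+h,u0:u0+w]; cv2.imwrite(name,cv2.resize(im,None,fx=s,fy=s,interpolation=cv2.INTER_CUBIC))
E
python3 - <<'E'
from h import *
import pickle
for n in("side","top"):
    f=arm.grab_frame(n); pickle.dump(f,open(n+"0.pkl","wb"))
    print(n,proj(f,[[.457,-.26,.116],[.5415,.107,.05],[.289,.6095,.2256]]).round(1).tolist())
    if n=="top":
        crop(f,370,215,64,42,12,"pics/c_top.png"); crop(f,210,178,120,60,6,"pics/b_top.png")
    else: crop(f,260,315,60,100,6,"pics/c_side.png")
E
```

```text
side [[287.6, 350.5], [289.4, 221.4], [169.6, 81.1]]
top [[406.8, 238.0], [268.2, 207.5], [53.1, 309.6]]
```

View pics/c_top.png

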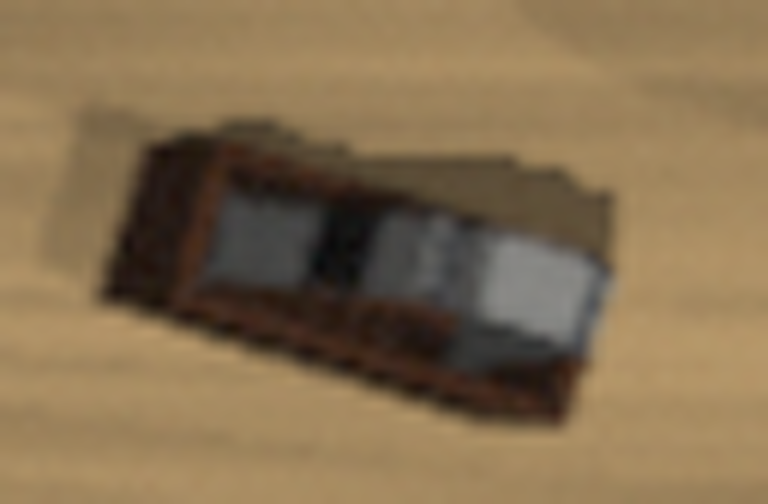

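View pics/b_top.png

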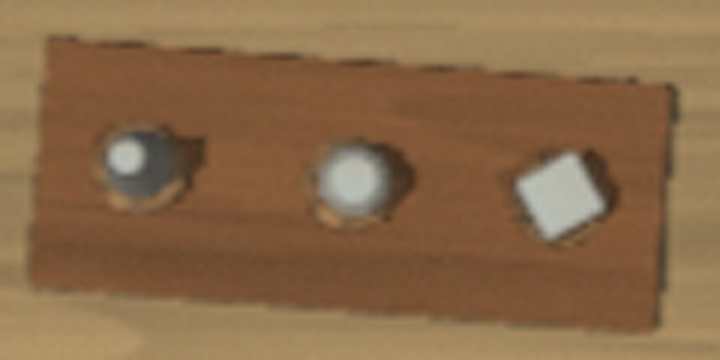

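View pics/c_side.png

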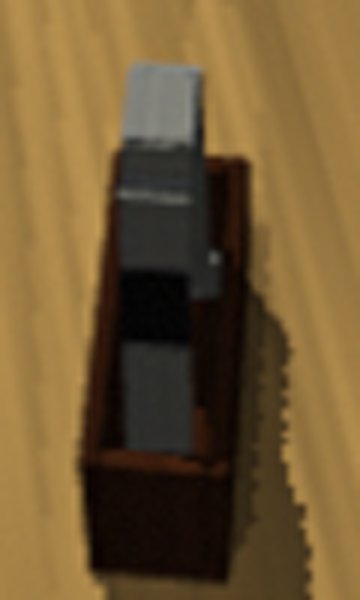

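Run:
```python
from h import *
import pickle
from scipy.optimize import least_squares
S=pickle.load(open("side0.pkl","rb"));T=pickle.load(open("top0.pkl","rb"))
px=lambda p,s,u,v:(np.array(p)+.5)/s-.5+[u,v]
def box(x,y,a,z,sx,sy):
    c=np.array([[sx,sy],[sx,-sy],[-sx,-sy],[-sx,sy]])@np.array([[np.cos(a),np.sin(a)],[-np.sin(a),np.cos(a)]])
    return np.c_[c+[x,y],np.full(4,z)]
# top view: left=+y, up=+x. order (+x+y),(+x-y),(-x-y),(-x+y)
ot=px([[215,145],[170,300],[565,420]],12,370,215); it=[0,3,2]
ob=px([[150,145],[105,300]],12,370,215); ib=[0,3]
# side: right=+x, up=+y
os_=px([[248,158],[230,465],[85,465],[115,158]],6,260,315)
osb=px([[228,580],[92,570]],6,260,315)
def res(p,parts="ts",bias=None):
    x,y,a=p; r=[]
    t=box(x,y,a,.07,.0205,.048);b=box(x,y,a,0,.0205,.048)
    if "t" in parts: r+=[(proj(T,t)[it]-ot),(proj(T,b)[ib]-ob)]
    if "s" in parts: r+=[(proj(S,t)-os_),(proj(S,b)[[1,2]]-osb)]
    return np.concatenate(r).ravel()
for pa in("t","s","ts"):
    s=least_squares(res,[.457,-.26,-.25],args=(pa,)); print(pa,s.x.round(4),np.degrees(s.x[2]),s.fun.round(1))
# tongs head in top: crop corners
hd=px([[485,235],[600,265],[580,355],[475,320]],12,370,215)
print("head z.172",ray(T,hd,.172).round(4).tolist(), ray(T,hd,.172).mean(0))
# board
ot2=px([[45,38],[672,86],[657,328],[33,288]],6,210,178)
f=lambda p:(proj(T,box(*p,.018,.06,.15))-ot2).ravel()
s=least_squares(f,[.54,.107,0]);print("board",s.x.round(4),np.degrees(s.x[2]),s.fun.round(1))
kn=px([[352,182]],6,210,178);print("knob",ray(T,kn,.05))
```

```text
t [ 0.4571 -0.2619 -0.2859] -16.38073438980217 [ 0.3 -0.9 -0.   0.5  0.7  0.5 -0.5 -0.4 -0.6  0.3]
s [ 0.4562 -0.2603 -0.2885] -16.5301538215394 [ 0.2 -1.   0.5  1.7 -0.8  0.  -0.6 -2.3  0.9  0.4 -0.2  0.5]
ts [ 0.4564 -0.2607 -0.2919] -16.72366890783013 [-0.1 -0.7 -0.5  0.7  0.2  0.8 -0.9 -0.2 -1.   0.4  0.5 -0.8  0.6  1.9
 -0.7  0.2 -0.3 -2.1  1.   0.7 -0.1  0.7]
head z.172 [[0.467, -0.2512, 0.172], [0.4608, -0.2752, 0.172], [0.442, -0.2707, 0.172], [0.4493, -0.2488, 0.172]] [ 0.45476271 -0.26144079  0.172     ]
board [ 0.541   0.1075 -0.0668] -3.828565018244925 [ 0.5  0.1  0.1 -0.8  0.   0.6 -0.7  0.1]
knob [[0.5402227  0.10694974 0.05      ]]
```

>>> move_arm:
  jaw: [0,0,0,0,0]
  offset:
    - [0,0,0]
    - [0.0427,0,0.0363]
    - [0.0427,0,0.0363]
    - [0.0427,0,0.0363]
    - [0.0427,0,0.0363]
  roll: [-0.155,0,0,0,0]
  grip_force: 4

```text
t: 2.12
eef_pos: [0.3805, 0.4033, 0.2268]
ee_rot: [-1.571, 0.0, -1.858]
force: [0.6, 0.7, -0.6]
width: 0.0876
```

>>> move_arm:
  jaw: [0,0,0,0,0]
  offset:
    - [0.0427,0,0.0363]
    - [0.0427,0,0.0363]
    - [0.0427,0,0.0363]
    - [0.0427,0,0.0363]
    - [0.048,0,0.0142]
  roll: [0,0,0,0,0]

```text
t: 2.75
eef_pos: [0.4716, 0.1481, 0.2266]
ee_rot: [-1.57, 0.0, -1.859]
force: [-0.1, -0.1, 0.3]
width: 0.0874
```

>>> move_arm:
  jaw: [0,0,0,0,0]
  offset:
    - [0.048,0,0.0142]
    - [0.048,0,0.0142]
    - [0.048,0,0.0142]
    - [0.048,0,0.0142]
    - [0.0515,0,0.01175]
  roll: [0,0,0,0,0]

```text
t: 3.38
eef_pos: [0.4673, -0.1046, 0.2269]
ee_rot: [-1.57, 0.0, -1.858]
force: [1.2, -0.0, 1.2]
width: 0.0878
```

>>> move_arm:
  jaw: [0,0,0,0,0]
  offset:
    - [0.0515,0,0.01175]
    - [0.0515,0,0.01175]
    - [0.0515,0,0.01175]
    - [0,0,0]
    - [0,0,0]
  roll: [0,0,0,0,0]

```text
t: 4.0
eef_pos: [0.457, -0.2614, 0.2264]
ee_rot: [-1.571, 0.0, -1.86]
force: [-0.1, -0.4, 0.2]
width: 0.0875
```

Run:
```python
from h import *
f=arm.grab_frame("side"); crop(f,220,220,140,200,4,"pics/s1.png")
g=arm.grab_frame("top"); crop(g,340,180,130,100,6,"pics/t1.png")
for n in("tongs_grip","tong_arm_left","tong_arm_right"): print(n,[(np.round(d["position"],4).tolist(),round(d["p"],2)) for d in arm.landmark_of(f,n)[:2]])
p=np.array(arm.get_state()["eef_pos"]);print(((proj(f,p)-[220,220])*4).round(),proj(f,p))
```

```text
tongs_grip [([0.4599, -0.2594, 0.1092], 0.63)]
tong_arm_left []
tong_arm_right [([0.4475, -0.2795, 0.1609], 0.63), ([0.4556, -0.2581, -0.0036], 0.47)]
[[266. 363.]] [[286.51678408 310.80364613]]
```

View pics/s1.png

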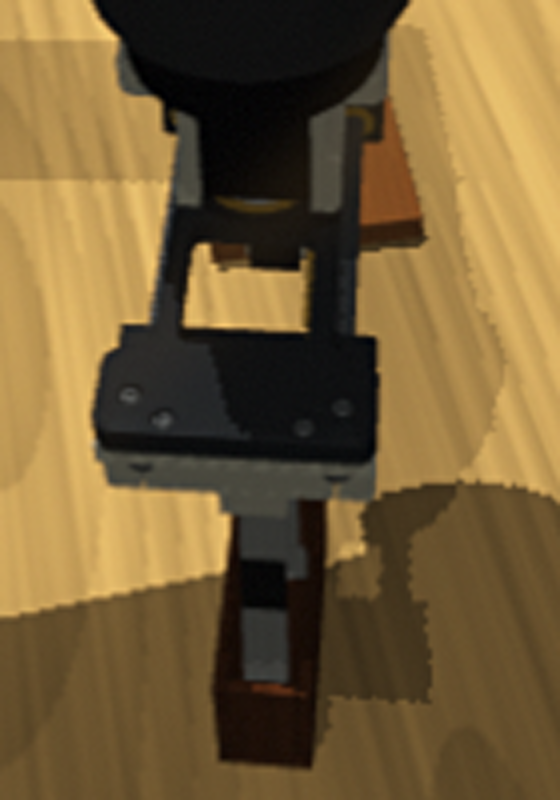

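View pics/t1.png

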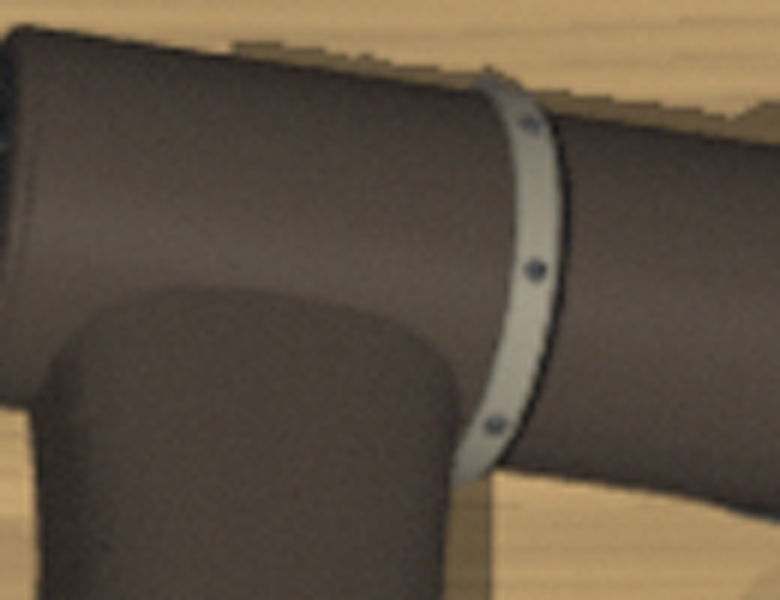

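The side view shows the gripper (finger tip around crop (265,500)) lined up above the tongs. The top view is blocked by the arm. I'll descend now.

>>> move_arm:
  jaw: [0,0,0,0]
  offset:
    - [0,0.03,0]
    - [0,0.03,0]
    - [0,0.02,0]
    - [0,0,0]
  roll: [0,0,0,0]

```text
t: 4.75
eef_pos: [0.4565, -0.2604, 0.1454]
ee_rot: [-1.574, -0.0, -1.857]
force: [-0.1, 0.0, 0.5]
width: 0.0878
```

>>> move_arm:
  jaw: [0,0,0,0]
  offset:
    - [0,0.015,0]
    - [0,0.012,0]
    - [0,0.0075,0]
    - [0,0,0]
  roll: [0,0,0,0]

```text
t: 5.25
eef_pos: [0.4569, -0.2612, 0.1115]
ee_rot: [-1.572, -0.0, -1.859]
force: [-0.4, 0.2, -0.3]
width: 0.0876
```

Run:
```python
from h import *
f=arm.grab_frame("side"); crop(f,220,220,140,200,4,"pics/s2.png")
```

```text
(no output)
```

View pics/s2.png

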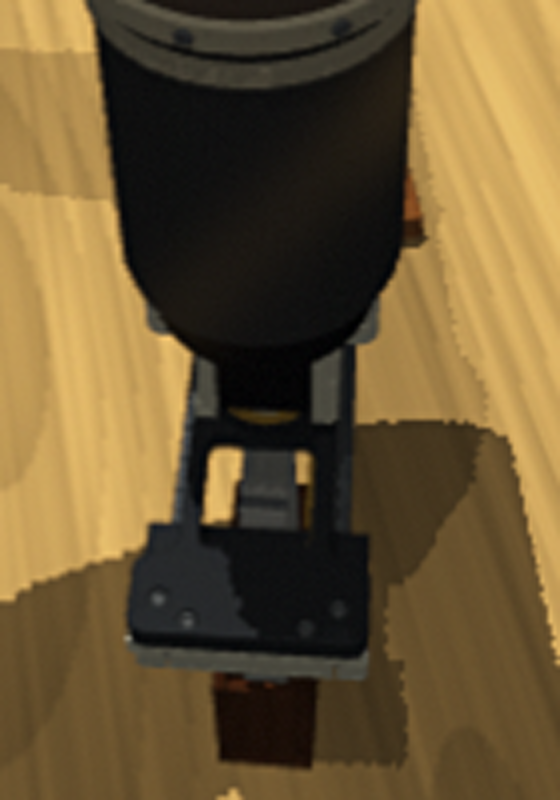

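>>> move_arm:
  jaw: [0.3,0.36,0.4,0.4,0.4]
  offset:
    - [0,0,0]
    - [0,0,0]
    - [0,0,0]
    - [0,0,0]
    - [0,0,0]
  roll: [0,0,0,0,0]
  grip_force: 5

```text
t: 5.92
eef_pos: [0.4573, -0.2614, 0.1122]
ee_rot: [-1.571, -0.0, -1.858]
force: [-0.7, -0.3, 0.1]
width: 0.0532
```

>>> move_arm:
  jaw: [0.42,0.42,0.42,0.42,0.42]
  offset:
    - [0,0,0]
    - [0,0,0]
    - [0,-0.005,0]
    - [0,-0.01,0]
    - [0,0,0]
  roll: [0,0,0,0,0]

```text
t: 6.55
eef_pos: [0.458, -0.2614, 0.1282]
ee_rot: [-1.569, 0.0, -1.858]
force: [0.1, 0.7, -0.5]
width: 0.0511
```

Run:
```python
from h import *
f=arm.grab_frame("side"); crop(f,220,220,140,200,4,"pics/s3.png")
```

```text
(no output)
```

View pics/s3.png

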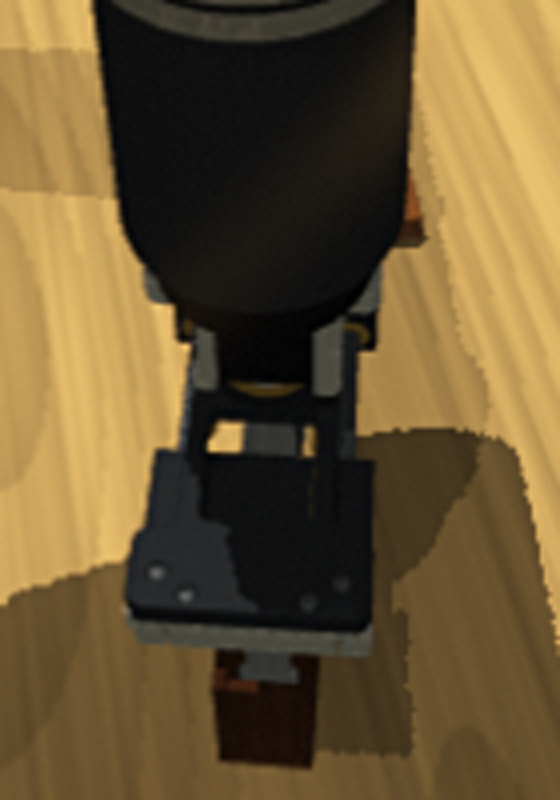

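>>> move_arm:
  jaw: [0.42,0.42,0.42,0.42,0.42]
  offset:
    - [0,-0.015,0]
    - [0,-0.02,0]
    - [0,-0.02,0]
    - [0,-0.02,0]
    - [0,0,0]
  roll: [0,0,0,0,0]

```text
t: 7.22
eef_pos: [0.4583, -0.2616, 0.2043]
ee_rot: [-1.567, 0.0, -1.858]
force: [-0.3, -0.5, -1.3]
width: 0.051
```

Run:
```python
from h import *
f=arm.grab_frame("side"); crop(f,220,220,140,200,4,"pics/s4.png")
```

```text
(no output)
```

View pics/s4.png

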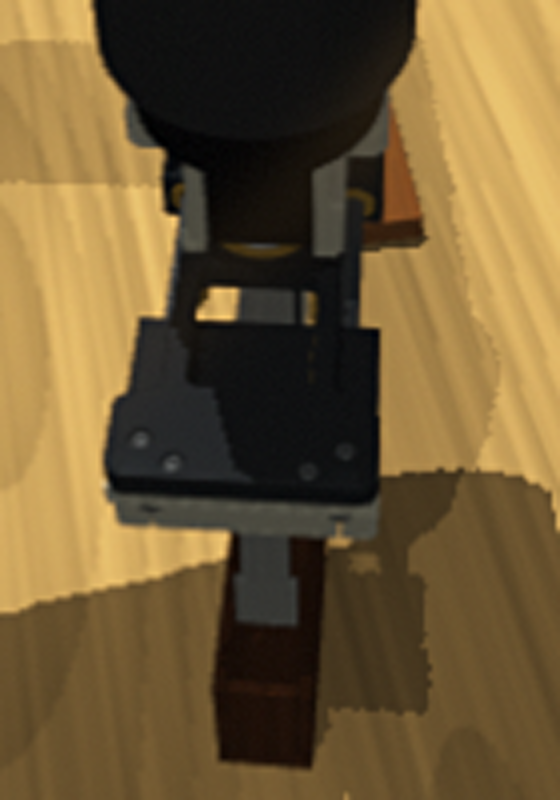

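Lifted clear: the foot at crop (265,610) is above the caddy rim. I'll carry the tongs, held open, over to the knob.

>>> move_arm:
  jaw: [0.42,0.42,0.42,0.42,0.42]
  offset:
    - [-0.02,-0.01,-0.0025]
    - [-0.035,-0.01,-0.0025]
    - [-0.045,0,-0.0025]
    - [-0.05,0,-0.0025]
    - [-0.05,0,-0.0025]
  roll: [0,0,0,0,0]

```text
t: 7.9
eef_pos: [0.5017, -0.0645, 0.2214]
ee_rot: [-1.572, -0.0, -1.859]
force: [0.2, -0.1, -0.6]
width: 0.0505
```

>>> move_arm:
  jaw: [0.42,0.42,0.42,0.42,0.42]
  offset:
    - [-0.05,0,-0.0025]
    - [-0.045,0,-0.0025]
    - [-0.04,0,-0.0025]
    - [-0.0267,0,-0.0025]
    - [-0.015,0,-0.0025]
  roll: [0,0,0,0,0]

```text
t: 8.52
eef_pos: [0.5399, 0.1081, 0.2211]
ee_rot: [-1.572, -0.001, -1.858]
force: [0.8, 0.4, -0.9]
width: 0.0509
```

>>> move_arm:
  jaw: [0.42,0.42,0.42]
  offset:
    - [0,0,0]
    - [0,0,0]
    - [0,0,0]
  roll: [0,0,0]

```text
t: 8.9
eef_pos: [0.5401, 0.1062, 0.2221]
ee_rot: [-1.571, 0.0, -1.86]
force: [0.7, -0.4, -0.9]
width: 0.051
```

Run:
```python
from h import *
import pickle
f=arm.grab_frame("side"); pickle.dump(f,open("s5.pkl","wb"));crop(f,220,80,140,200,4,"pics/s5.png")
g=arm.grab_frame("top"); pickle.dump(g,open("t5.pkl","wb"));crop(g,210,170,120,90,6,"pics/t5.png")
for q in (f,g):
  for n in("tongs_grip","tongs_jaws","tongs","knob_centre"): print(n,[(np.round(d["position"],4).tolist(),round(d["p"],2)) for d in arm.landmark_of(q,n)[:2]])
print(arm.get_state()["eef_pos"])
```

```text
tongs_grip [([0.5424, 0.1058, 0.2169], 0.81), ([0.5388, 0.1057, 0.1149], 0.25)]
tongs_jaws [([0.5438, 0.1067, 0.1294], 0.88), ([0.5404, 0.1046, 0.1135], 0.29)]
tongs []
knob_centre [([0.5449, 0.1091, 0.0519], 0.47)]
tongs_grip []
tongs_jaws []
tongs []
knob_centre []
[0.54023432 0.10704843 0.22207037]
```

View pics/s5.png

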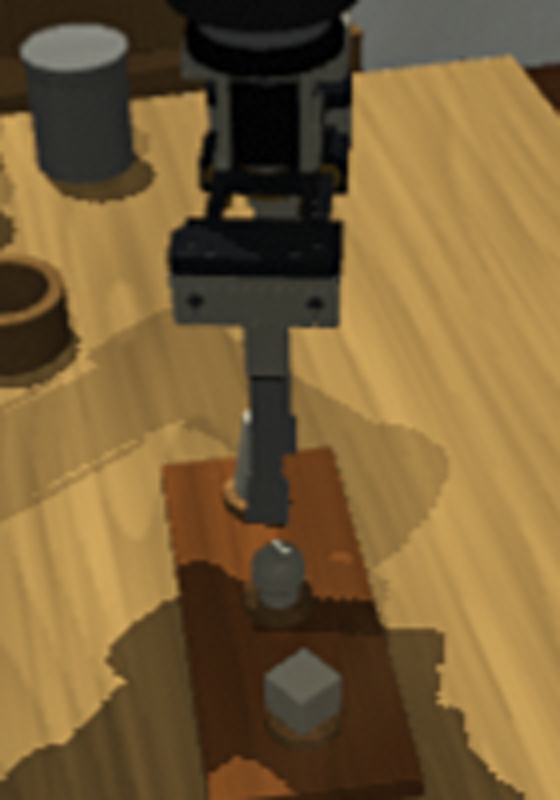

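View pics/t5.png

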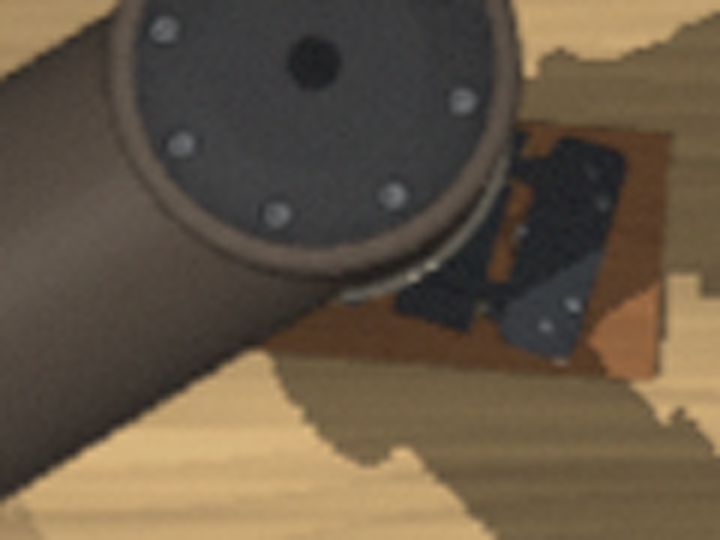

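Run:
```python
from h import *
import pickle
f=pickle.load(open("s5.pkl","rb"))
c=lambda P:((proj(f,P)-[220,80])*4+1.5).round(1).tolist()
a=np.radians(-16.5);ex=np.array([np.cos(a),np.sin(a),0]);ey=np.array([-np.sin(a),np.cos(a),0])
o=np.array([.5402,.107,0])
for z in(.108,.112,.116,.120):
  b=o+[0,0,z]; print(z,"near jaw foot outer -x,+x",c([b-.033*ey-.012*ex,b-.033*ey+.012*ex]))
print("knob centre & band edges", c([[.5402,.107,.05],[.5402-.0165,.107,.05],[.5402+.0165,.107,.05],[.5402,.107,.064]]))
print("pad",c([[.5402,.107,.028],[.541,.1075,.028]]))
```

```text
0.108 near jaw foot outer -x,+x [[250.4, 532.0], [292.5, 533.3]]
0.112 near jaw foot outer -x,+x [[250.2, 526.7], [292.4, 528.0]]
0.116 near jaw foot outer -x,+x [[250.0, 521.4], [292.3, 522.8]]
0.12 near jaw foot outer -x,+x [[249.8, 516.1], [292.2, 517.4]]
knob centre & band edges [[277.2, 567.6], [250.6, 572.0], [303.6, 563.2], [276.7, 550.6]]
pad [[277.8, 593.6], [278.9, 592.9]]
```

Run:
```python
from h import *
import pickle
f=pickle.load(open("s5.pkl","rb"));crop(f,265,170,55,75,10,"pics/s5b.png")
```

```text
(no output)
```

View pics/s5b.png

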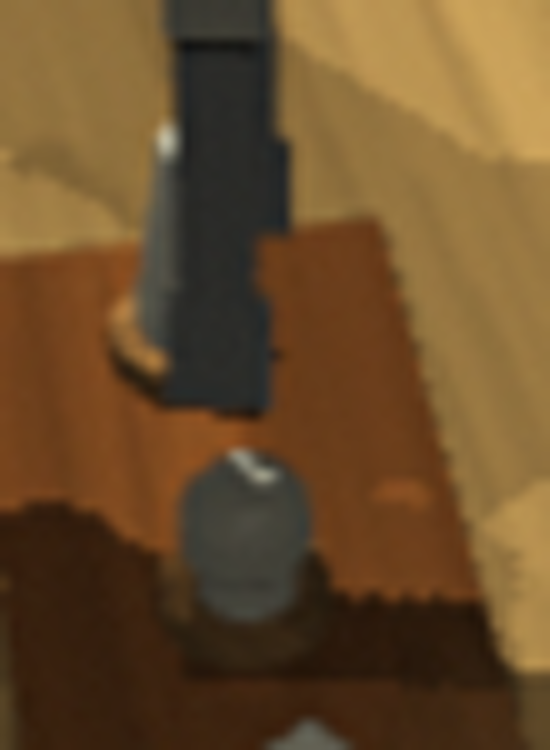

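The near jaw foot spans 163–268 in the crop, against a projected centre about 3.5 mm further +x, and the knob is centred at 246. The tongs therefore sit about 3.5 mm toward the tool's −z, so I'll correct by that much while descending partway.

>>> move_arm:
  jaw: [0.42,0.42,0.42,0.42,0.42]
  offset:
    - [0,0.01,0.0035]
    - [0,0.015,0]
    - [0,0.01,0]
    - [0,0.005,0]
    - [0,0,0]
  roll: [0,0,0,0,0]

```text
t: 10.02
eef_pos: [0.5434, 0.106, 0.1816]
ee_rot: [-1.571, -0.001, -1.859]
force: [0.8, 0.0, -0.2]
width: 0.0507
```

Run:
```python
from h import *
import pickle
f=arm.grab_frame("side"); crop(f,255,150,70,75,10,"pics/s6.png")
for q in (f,):
  for n in("tongs_grip","tongs_jaws","knob_centre"): print(n,[(np.round(d["position"],4).tolist(),round(d["p"],2)) for d in arm.landmark_of(q,n)[:2]])
print(arm.get_state()["eef_pos"])
```

```text
tongs_grip [([0.548, 0.107, 0.1812], 0.7)]
tongs_jaws [([0.544, 0.1054, 0.0896], 0.84)]
knob_centre [([0.7226, -0.1501, 0.0035], 0.72), ([0.5482, 0.1083, 0.1767], 0.65)]
[0.54385625 0.10619982 0.18254617]
```

View pics/s6.png

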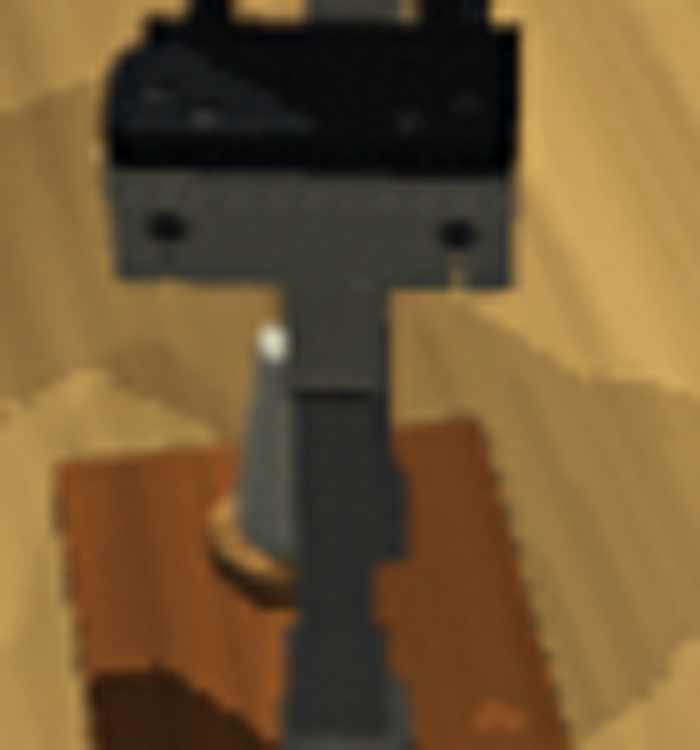

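Run:
```python
from h import *
f=arm.grab_frame("side"); crop(f,262,190,60,60,10,"pics/s7.png")
```

```text
(no output)
```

View pics/s7.png

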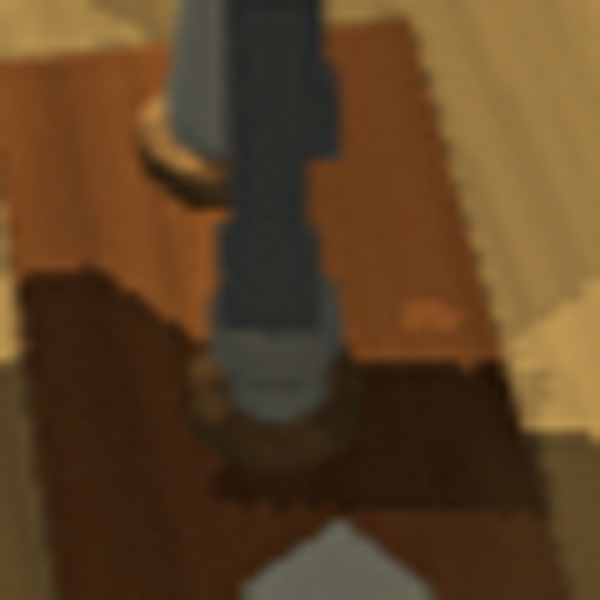

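>>> move_arm:
  jaw: [0.42,0.42,0.42,0.42,0.42]
  offset:
    - [0,0.008,0.0015]
    - [0,0.012,0]
    - [0,0.012,0]
    - [0,0.008,0]
    - [0,0,0]
  roll: [0,0,0,0,0]

```text
t: 10.9
eef_pos: [0.5446, 0.1054, 0.1411]
ee_rot: [-1.572, -0.001, -1.859]
force: [-1.1, 0.8, -0.5]
width: 0.0505
```

Run:
```python
from h import *
f=arm.grab_frame("side"); crop(f,262,190,60,60,10,"pics/s8.png")
print([(np.round(d["position"],4).tolist(),round(d["p"],2)) for d in arm.landmark_of(f,"tongs_jaws")[:2]])
s=arm.get_state();print(s["eef_pos"],s["force"])
```

```text
[([0.5479, 0.1073, 0.0501], 0.74)]
[0.54522818 0.10570344 0.14215685] [-0.11197324 -0.03055372 -0.53743571]
```

View pics/s8.png

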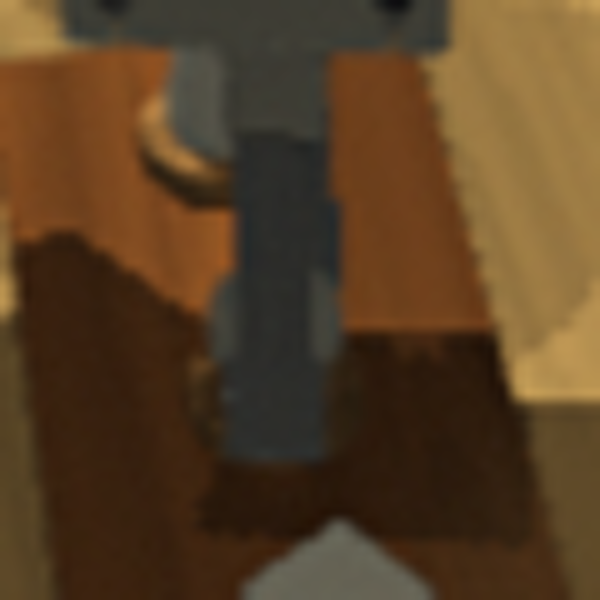

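The near jaw (222–330) is centred on the knob (210–342) and the foot is clear of the pad. I'll close on it.

>>> move_arm:
  jaw: [0.44,0.46,0.48,0.5,0.55]
  offset:
    - [0,0,0]
    - [0,0,0]
    - [0,0,0]
    - [0,0,0]
    - [0,0,0]
  roll: [0,0,0,0,0]
  grip_force: 15

```text
t: 11.62
eef_pos: [0.545, 0.1056, 0.1421]
ee_rot: [-1.571, 0.0, -1.859]
force: [0.3, -0.6, 0.4]
width: 0.043
```

>>> move_arm:
  jaw: [0.6,0.7,0.8,0.8,0.8]
  offset:
    - [0,0,0]
    - [0,0,0]
    - [0,0,0]
    - [0,0,0]
    - [0,0,0]
  roll: [0,0,0,0,0]
  grip_force: 32

```text
t: 12.25
eef_pos: [0.545, 0.1056, 0.1421]
ee_rot: [-1.571, -0.0, -1.859]
force: [0.0, 0.3, 0.1]
width: 0.0426
```

Run:
```python
from h import *
f=arm.grab_frame("side"); crop(f,262,190,60,60,10,"pics/s9.png")
s=arm.get_state();print(s["eef_pos"],s["force"],s["width"])
```

```text
[0.54505775 0.10561495 0.14210794] [ 0.51407325 -0.12666016  0.17474576] 0.04223796090241401
```

View pics/s9.png

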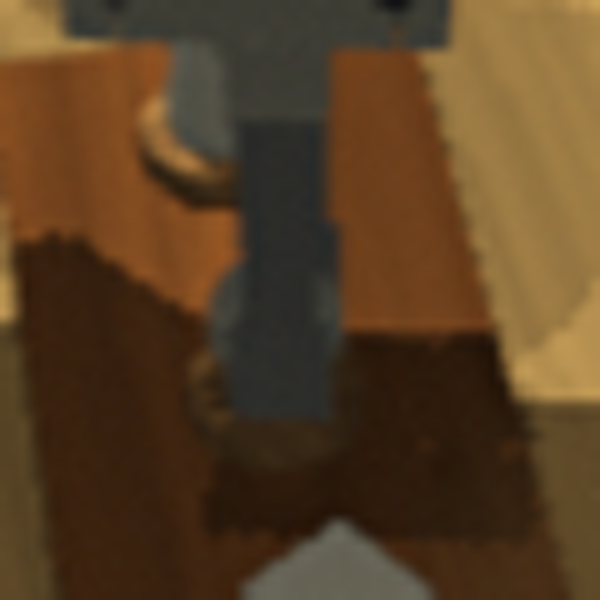

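The width is 43 mm, which matches "closed on the knob". I'll lift gently.

>>> move_arm:
  jaw: [0.8,0.8,0.8,0.8,0.8]
  offset:
    - [0,-0.003,0]
    - [0,-0.007,0]
    - [0,-0.01,0]
    - [0,-0.012,0]
    - [0,-0.012,0]
  roll: [0,0,0,0,0]

```text
t: 12.92
eef_pos: [0.5452, 0.1057, 0.1872]
ee_rot: [-1.57, 0.0, -1.859]
force: [-0.4, 0.3, -1.2]
width: 0.0425
```

Run:
```python
from h import *
f=arm.grab_frame("side"); crop(f,255,160,70,80,8,"pics/s10.png")
s=arm.get_state();print(s["eef_pos"],s["force"],s["width"])
```

```text
[0.54605968 0.10594547 0.18897276] [ 0.18597558 -0.11224078 -0.07683074] 0.04266818489274755
```

View pics/s10.png

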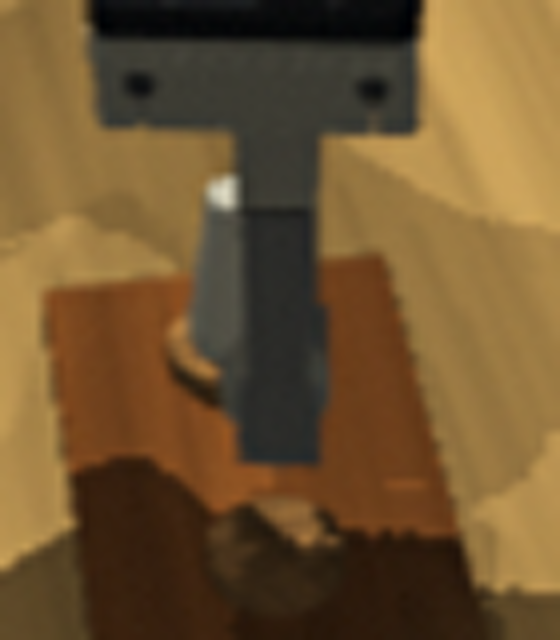

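The pad at crop (275,560) is empty and the knob's sides show behind the jaw at (230,390) and (322,380). I'll raise it another 80 mm.

>>> move_arm:
  jaw: [0.8,0.8,0.8,0.8,0.8]
  offset:
    - [0,-0.01,0]
    - [0,-0.014,0]
    - [0,-0.015,0]
    - [0,-0.015,0]
    - [0,-0.013,0]
  roll: [0,0,0,0,0]

```text
t: 13.6
eef_pos: [0.5452, 0.1057, 0.2543]
ee_rot: [-1.57, 0.0, -1.859]
force: [0.3, -0.4, -1.7]
width: 0.0423
```

>>> move_arm:
  jaw: [0.8,0.8,0.8,0.8,0.8]
  offset:
    - [0,-0.009,0]
    - [0,-0.004,0]
    - [0,0,0]
    - [0,0,0]
    - [0,0,0]
  roll: [0,0,0,0,0]

```text
t: 14.22
eef_pos: [0.5448, 0.1056, 0.2656]
ee_rot: [-1.571, -0.001, -1.859]
force: [0.5, 0.1, -1.5]
width: 0.0424
```

>>> move_arm:
  jaw: [0.8,0.8,0.8,0.8]
  offset:
    - [0,0,0]
    - [0,0,0]
    - [0,0,0]
    - [0,0,0]
  roll: [0,0,0,0]

```text
t: 14.72
eef_pos: [0.545, 0.1056, 0.2661]
ee_rot: [-1.571, 0.0, -1.859]
force: [0.5, 0.4, -0.7]
width: 0.0423
```

Run:
```python
from h import *
f=arm.grab_frame("side"); crop(f,240,110,100,150,5,"pics/s11.png")
for n in("knob_centre","tongs_jaws"): print(n,[(np.round(d["position"],4).tolist(),round(d["p"],2)) for d in arm.landmark_of(f,n)[:2]])
s=arm.get_state();print(s["t"],s["eef_pos"],s["force"],s["width"],np.abs(s["qd"]).max())
g=arm.grab_frame("top");cv2.imwrite("pics/t11.png",g["pixels"])
```

```text
knob_centre [([0.5413, 0.1067, 0.1778], 0.56)]
tongs_jaws [([0.5474, 0.1055, 0.1714], 0.86), ([0.542, 0.1058, 0.1594], 0.19)]
14.875 [0.54501197 0.10562945 0.26607775] [ 0.33442061  0.03355432 -1.19278845] 0.04255952224392648 0.0010741844817505097
```

View pics/s11.png

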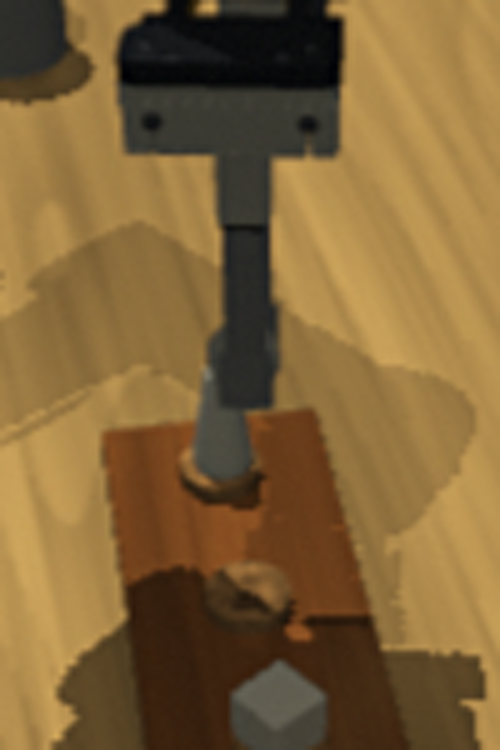

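View pics/t11.png

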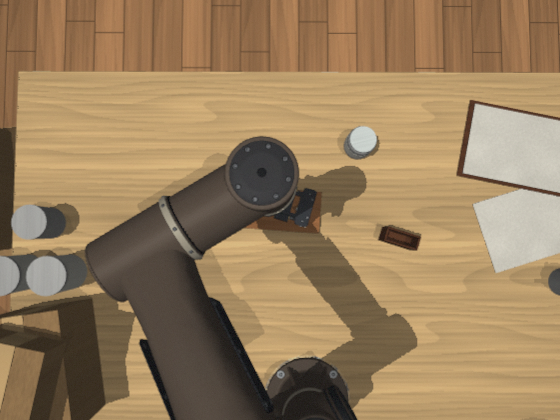

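The knob is held between the jaws at (243,355) in the side crop. Its pad at (248,590) is empty, the finial and square knob haven't moved, and in the top view the caddy is empty at (400,237). I'm handing it in.

Run:
```python
from station import arm
s=arm.get_state();print(s["t"],s["width"],s["eef_pos"])
print(arm.job_done())
```

```text
14.925 0.04256381745361459 [0.54500597 0.10562047 0.26605844]
the job is handed in; nothing more can be done
None
```

I took the tongs out of the caddy, closed them on the round knob on the middle pad with a 32 N squeeze, and raised it 124 mm by the arm's own reading. I handed the job in at about 14.9 s, still holding.

**Last checks**
- **Grip:** the opening was steady at 42.3–42.6 mm, close to the 43 mm expected when the tongs are closed on the knob.
- **Stillness:** the largest joint speed was about 0.001 rad/s.
- **Height:** the network put the knob's centre at z ≈ 0.178 m, against about 0.050 m at the start. That is about 4 mm more than the arm reading implies, within the network's accuracy.
- **Pictures:** the side view shows the knob between the jaws, its pad empty, and the finial and square knob in place. The top view shows the caddy empty and the tin in place.

**Not fully confirmed**
- **Tape roll:** the arm hid it from the top camera at the end. The arm never went low near it.
- **Grip height:** I squeezed the tongs about 15 mm above their marked grip point so that the gripper's body cleared their head.
- **Off-centre tongs:** they sat about 3.5 mm off the gripper's centre. I corrected for this from the side picture before closing on the knob.

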